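# Zero the torque gauge's peak pointer and snap its cover on

## Task

Put the bench torque gauge away: turn its black knob anticlockwise (seen from above) until the red peak pointer is fully back at its zero stop, then lift the blue cover by its black rib, set it over the gauge and press it down, without slamming it, until both catches snap and it sits level and fully home on the gauge's foot. Let go, and leave the other things on the bench where they are.

Things in the scene. Friction and masses are not known exactly. Their poses are not given: they have to be found in the camera images.
- gauge: Torque gauge, fixed to the bench. Origin: centre of its underside, on the bench; the knob's axis is the vertical through it. Dark steel foot 126 (x) x 172 (y) x 14 mm high; on it a green housing 108 x 156 mm whose flat deck, 42 mm above the bench, has a white dial 94 mm across. A steel spring roller catch, 28 mm above the bench, stands 6 mm out of the middle of each long side (+x, -x).
- knob (a joint): Angle of the knob and its red pointer, rad: 0 at the zero stop (a hard stop; the pointer then points along the gauge's -x axis), growing clockwise seen from above, up to 4.4. Turn anticlockwise to reach zero. Light friction (about 0.04 N m), no spring: it stays where it is left.
- knob_grip (a point): Grip point of the knob, on its axis, 77 mm above the bench, turning with the knob. The knob's grip is a black bar 42 mm long (along this frame's x), 14 mm thick (y), 52 to 84 mm above the bench, over a disc 40 mm across. The red pointer lies along the bar, on this frame's -x side; its tip is 43 mm from the axis.
- zero_pin (a point): Top of the zero stop, a brass pin 4 mm across on the dial, 40 mm from its centre; at zero the red pointer lies beside it.
- cover_grip (a point): Grip point of the loose blue cover (0.2 to 0.4 kg), on its middle axis, 104 mm above its bottom edge. The cover is an upturned box, open below, 120 (x) x 168 (y) x 80 mm high outside, walls 4 mm, standing upright on the bench. On its top a black rib 16 mm thick (x), 64 mm long (y), 32 mm high (80 to 112 mm above the bottom edge).
- home (a point): Point fixed on the gauge's axis, 118 mm above the bench: where the cover's grip point is when it is fully home, its bottom edge on the gauge's foot, long sides along the gauge's (either way round), 2 mm of play all round. Going down, the bottom edge first rests on the catches, about 35 mm above the bench; a push of about 10 N takes it past them, then they draw it down and end in windows in its sides.
- pliers: Bystander: pliers with yellow and black handles, 150 mm long, lying flat, 16 mm high. Origin: at the pivot, underside.
- offcut: Bystander: blue pipe offcut standing upright, 50 mm across, 35 mm high. Origin: centre of its underside.
- driver_grip (a point): Bystander: screwdriver with green handle, lying flat. The point is the middle of its handle.
Not all that is in view belongs to the job. What is shaped like the gauge but orange is not meant.

How it is judged:
By the outcome, as a careful person would: the job done as asked, in the order asked, and still so for the second after the job is handed in, with the robot touching nothing.
It also fails if it takes over 66 s, if anything falls off the work surface, if the arm or the gripper's body presses on something with over 40 N, if the wrist force passes 120 N, or if a joint passes its speed limit or range.

## Robot

A 7-joint arm with a two-finger parallel gripper is mounted at the origin on the work surface. World frame = base frame: x ahead of the robot, y to its left, z up, the work surface at z = 0. Lengths are in m, angles in rad, forces in N, time in s.
With the tool pointing down it reaches from about 0.4 to 0.9 m from the base axis. Payload 5.5 kg.
Tool frame: the origin (TCP) lies midway between the tips of the shut fingers; the grasp point (between the pads) lies 19 mm behind it (tcp_to_grasp is the distance from the TCP to the grasp point, in m); y points along the fingers, x is the direction in which the jaws open and shut, and the axes are right-handed (so a half turn about y gives the same grasp; the last joint's range is limited). The gripper opens to 92 mm and grips with 3 to 60 N. Pads are 19 mm wide; open, the fingers measure 130 mm over their backs; the gripper's body (75 mm by 190 mm) begins 47 mm behind the grasp point.
Start: joints at [1.447, 0.501, -0.427, 1.55, 0.221, 1.138, -0.21], TCP at [0.245, -0.602, 0.227] pointing down, gripper open.
Joint ranges: [-2.88, 2.88], [-0.31, 2.03], [-1.54, 1.56], [0.2, 2.42], [-1.41, 4.55], [0.19, 2.02], [-2.57, 2.57]. Speed limits (rad/s): [2.57, 2.57, 3.14, 3.14, 3.14, 3.14, 3.14].

## Interface

Orientations are given as a rotation vector (axis times angle).
In Python, from workcell import get_state, grab_frame, sign_off, tcp_to_grasp gives the robot as it stands.
- The arm moves only by the tool send_rows, never from a script. Its argument "steps" is a list of rows, each a list of 3 entries, a list of its own where there are three numbers: the shift along the world's x, y, z in cm, then the turn, a rotation vector about the world's x, y, z in rad, then the finger opening in cm, from 0 to 9.18. In form: [[[x, y, z], [rx, ry, rz], fingers], ...]. A call has 1 to 5 rows; each row shifts and turns the commanded pose from where the row before left it; what a row does not reach is not made up. A row lasts 1/8 s, in which the tool goes at most 62.5 mm and 10.7 degrees, less where a joint would pass 70% of its speed; a pose out of reach is approached as far as the arm can. A call is refused whole if a number of a shift passes 6.25 or a number of a turn 0.188, either way. A call with a gripper value outside its range is refused whole. The fingers move at their own pace and stop on an object; "squeeze" is the grip in N (left out, the last holds). Time passes only in rows, so rows that do not move let the fingers close. It gives the time, the measured TCP pose, the force and the opening at its end, in the units of the state.
- get_state(): the state, without advancing time (a new reading comes with each control period).
- grab_frame(name): name is "side" or "top" or "wrist"; returns a dict with "color" (480x640x3 uint8, red, green, blue), "intrinsics" (3x3 intrinsics, pixels), "R" (3x3) and "t" (3): a world point X has camera coordinates R X + t; the wrist camera has in their place "mount" (4x4, takes a point from camera to tool coordinates, whose origin is the TCP and whose axes are the tool frame's). Camera axes: x right, y down, z forward; pixel columns grow to the right and rows downward; lengths in m; the calibration is good to about 2 mm. A picture is of the moment at which its call begins: read the wrist's pose just before it. There is no depth.
- sign_off(): hands the job in, once; it reports no verdict.
The state is a dict: "time": time; "joint_pos": joint angles; "joint_velocities": joint speeds; "effort": joint torques, N m; "tool_pos": TCP position; "tool_rot": TCP orientation; "contact_force": force on the tool from outside, world axes, zero at the start; "torque": the same for the moment, N m; "gripper_width": finger opening in m.
Only numpy, scipy, OpenCV 4.12 (cv2) and the standard library are available. Lean on these libraries where they do the work, as an engineer would, in place of code of your own. Each camera call takes 0.05 s, during which the arm holds its last target. There are 200 camera calls.

## Working session

There is one attempt and no reset: what is moved stays moved. The work goes in short steps, Python scripts to look and compute and a tool call to move; the robot and the scene stay as the last step left them, time stands still between calls to the robot, and variables do not carry over. Pictures are saved under pics/ and viewed, about 8 in all and at most 12, crops included, and the job is handed in when it is done.

Besides the shell and the picture viewer there is one more tool, called after "Call:" as a command line: name --argument value ..., lists and objects as JSON in quotes. send_rows: Moves the arm, as the interface text tells. Its arguments: {"type":"object","properties":{"steps":{"type":"array","items":{"type":"array"}},"squeeze":{"type":"number"}},"required":["steps"]}

```bash
ls; mkdir -p pics; cat > h.py <<'E'
import numpy as np,cv2
from workcell import *
from scipy.spatial.transform import Rotation as Ro
def cam(n):
    s=get_state(); f=grab_frame(n)
    K=np.array(f["intrinsics"])
    if n=="wrist":
        M=np.array(f["mount"]); T=np.eye(4); T[:3,:3]=Ro.from_rotvec(s["tool_rot"]).as_matrix(); T[:3,3]=s["tool_pos"]
        W=np.linalg.inv(T@M); R,t=W[:3,:3],W[:3,3]
    else: R,t=np.array(f["R"]),np.array(f["t"])
    return f["color"],K,R,t
def save(im,name): cv2.imwrite("pics/"+name,im[:,:,::-1])
def plane(px,z,K,R,t):
    d=R.T@np.linalg.inv(K)@np.array([px[0],px[1],1.]); c=-R.T@t
    return c+d*(z-c[2])/d[2]
def proj(X,K,R,t):
    p=K@(R@np.asarray(X,float)+t); return p[:2]/p[2]
E
python3 - <<'E'
from h import *
a=cam("top");b=cam("side")
save(a[0],"top0.png");save(b[0],"side0.png")
for c in(a,b): print(-c[2].T@c[3],c[1][0,0],c[2][2])
print(get_state(),tcp_to_grasp)
E
```

```text
pics
[ 0.32337059 -0.01264845  1.46861091] 560.3151622328229 [ 0.17718376  0.00118507 -0.98417707]
[0.16266202 1.03154876 0.98518536] 569.4702575977508 [ 0.28965795 -0.7291743  -0.62000251]
{'time': 0.1, 'joint_pos': array([ 1.44718282,  0.50174105, -0.42680122,  1.55134004,  0.2208059 ,
        1.13826608, -0.21031283]), 'joint_velocities': array([ 7.38489845e-04, -1.86638790e-03, -1.16410312e-03, -1.63115674e-03,
       -8.46934494e-04,  6.51238224e-05,  1.43300964e-03]), 'effort': array([-1.05209465e-02, -5.67876863e+01, -5.83812878e+00, -2.79916316e+01,
       -6.89786067e-02,  2.41262518e-02,  5.30189754e-05]), 'tool_pos': array([ 0.2449338 , -0.60142086,  0.22579192]), 'tool_rot': array([-1.36671498,  0.92069713, -0.918423  ]), 'contact_force': array([-0.9534371 , -0.21784572, -0.61627581]), 'torque': array([-0.03941014,  0.03649263, -0.05526599]), 'gripper_width': 0.0917296817110177} 0.0188
```

View pics/top0.png

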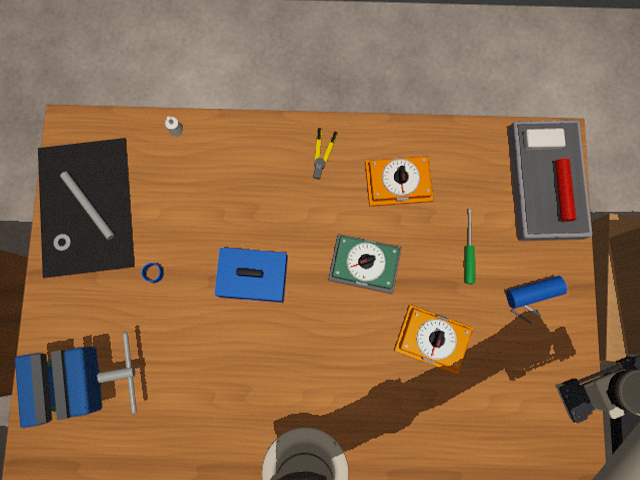

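View pics/side0.png

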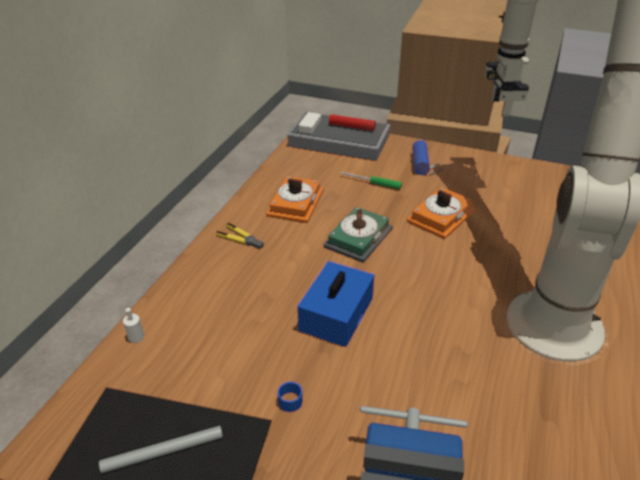

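The top view shows these candidates:
- **Gauge:** green at (366,263). The orange ones at (400,180) and (435,338) are decoys.
- **Cover:** the blue box with a black rib at (251,273). Other blue things are the ring/offcut at (152,272), the cylinder at (536,291) and the vise at (60,385).

I choose the green gauge and the ribbed blue box, and will check both with measurements and a close crop.

```bash
cat > m.py <<'E'
from h import *
def big(mask):
    c,_=cv2.findContours(mask.astype(np.uint8),cv2.RETR_EXTERNAL,cv2.CHAIN_APPROX_NONE); return max(c,key=cv2.contourArea)[:,0]
def rect(pts,z,c):
    P=np.array([plane(p,z,*c)[:2] for p in pts])*1000
    r=cv2.minAreaRect(P.astype(np.float32)); return r
E
python3 - <<'E'
from m import *
c=cam("top");im=c[0];h=cv2.cvtColor(im,cv2.COLOR_RGB2HSV);H,S,V=[h[...,i].astype(int) for i in range(3)]
roi=np.zeros(H.shape,bool);roi[225:300,320:410]=1
g=roi&(H>60)&(H<95)&(S>80); print("gauge",rect(big(g),.042,c[1:]))
w=roi&(S<50)&(V>170); print("dial",rect(big(w),.042,c[1:]))
r=roi&((H<8)|(H>172))&(S>150)&(V>80); ys,xs=np.nonzero(r); print("red",len(xs)); 
P=np.array([plane(p,.046,*c[1:])[:2]*1000 for p in zip(xs,ys)]); print(P.min(0),P.max(0),P.mean(0))
roi[:]=0;roi[235:310,205:300]=1
b=roi&(H>100)&(H<130)&(S>120)&(V>150); print("cover",rect(big(b),.080,c[1:]))
k=roi&(V<60); 
k&=cv2.erode(cv2.fillPoly(np.zeros(H.shape,np.uint8),[big(b)],1),np.ones((5,5)))>0
print("rib",rect(big(k),.11,c[1:]))
save(np.hstack([cv2.resize(im[225:305,318:418],None,fx=4,fy=4,interpolation=2),cv2.resize(im[235:315,205:305],None,fx=4,fy=4,interpolation=2)]),"crop.png")
E
```

```text
gauge ((532.55322265625, -97.44657897949219), (68.04621124267578, 108.024169921875), 80.5553970336914)
dial ((525.5158081054688, -141.4752960205078), (95.91001892089844, 95.39547729492188), 1.5201098918914795)
red 22
[ 512.05931939 -142.24924646] [ 531.16449234 -104.03368389] [ 523.74071148 -128.32753868]
cover ((481.75830078125, 148.62767028808594), (167.16917419433594, 118.93274688720703), 86.84373474121094)
rib ((481.50006103515625, 148.06640625), (63.846431732177734, 16.85906982421875), 86.73641204833984)
```

View pics/crop.png

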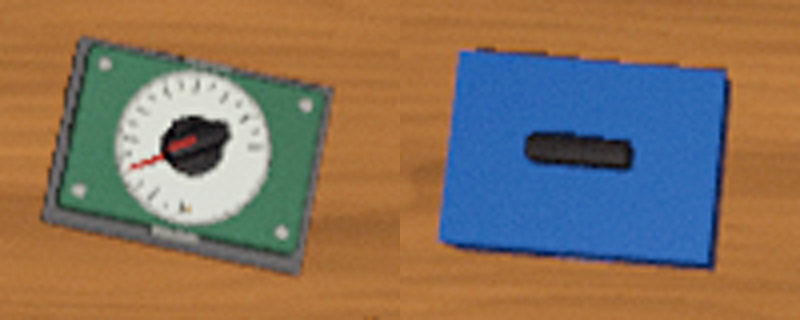

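The crop shows the green gauge with its knob centre at about crop (193,146), the red tip at (130,168) and the brass pin at (187,208). So the pointer is roughly 60° clockwise of zero. The blue box with the black rib is the cover, and its sizes check out at 167x119 and 64x17 mm. Next I'll refine the gauge's yaw and plan the hover.

```bash
python3 - <<'E'
from m import *
c=cam("top");im=c[0];h=cv2.cvtColor(im,cv2.COLOR_RGB2HSV);H,S,V=[h[...,i].astype(int) for i in range(3)]
roi=np.zeros(H.shape,bool);roi[225:300,320:410]=1
g=roi&(H>60)&(H<95)&(S>80); ys,xs=np.nonzero(g); print("gauge",rect(list(zip(xs,ys)),.042,c[1:]))
roi[285:]=0
s=get_state();R=Ro.from_rotvec(s["tool_rot"]).as_matrix();print(R.round(3))
print(grab_frame("wrist")["mount"].round(3))
print(np.degrees(np.arctan2(R[1,0],R[0,0])))
E
```

```text
gauge ((524.1463012695312, -140.7086181640625), (154.71836853027344, 107.46241760253906), 79.37326049804688)
[[ 0.377 -0.     0.926]
 [-0.926  0.001  0.377]
 [-0.001 -1.     0.   ]]
[[ 1.    -0.    -0.001 -0.   ]
 [ 0.001 -0.286  0.958 -0.158]
 [-0.001 -0.958 -0.286  0.076]
 [ 0.     0.     0.     1.   ]]
-67.83283527593909
```

Call:
send_rows --steps '[[[2.8,4.6,0],[0,0,0.152],9],[[2.8,4.6,0],[0,0,0.152],9],[[2.8,4.6,0],[0,0,0.152],9],[[2.8,4.6,0],[0,0,0.152],9],[[2.8,4.6,0],[0,0,0.152],9]]'

```text
time: 0.88
tool_pos: [0.3859, -0.3705, 0.2269]
tool_rot: [-1.546, 0.329, -0.329]
contact_force: [0.4, 0.1, 0.2]
gripper_width: 0.0902
```

Call:
send_rows --steps '[[[2.8,4.6,0],[0,0,0.152],7],[[2.8,4.6,0],[0,0,0.152],7],[[2.8,4.6,-1],[0,0,0.152],7],[[2.8,4.6,-2],[0,0,0.152],7],[[2.8,4.6,-2],[0,0,0.152],7]]'

```text
time: 1.5
tool_pos: [0.5261, -0.141, 0.1765]
tool_rot: [-1.555, -0.267, 0.266]
contact_force: [0.4, 0.2, 0.8]
gripper_width: 0.0696
```

Call:
send_rows --steps '[[[0,0,0],[0,0,0],5],[[0,0,0],[0,0,0],5]]'

```text
time: 1.75
tool_pos: [0.525, -0.1423, 0.1765]
tool_rot: [-1.555, -0.263, 0.264]
contact_force: [0.2, -0.1, 0.6]
gripper_width: 0.0547
```

```bash
cat > g.py <<'E'
from m import *
import sys
c=cam("wrist");im=c[0];save(im,sys.argv[1]);h=cv2.cvtColor(im,cv2.COLOR_RGB2HSV);H,S,V=[h[...,i].astype(int) for i in range(3)]
s=get_state();R=Ro.from_rotvec(s["tool_rot"]).as_matrix();print(s["tool_pos"].round(4),R.round(3).tolist(),s["joint_pos"].round(2),s["gripper_width"],s["contact_force"])
g=(H>60)&(H<95)&(S>80);g=cv2.morphologyEx(g.astype(np.uint8),cv2.MORPH_OPEN,np.ones((3,3)))
ys,xs=np.nonzero(g);print("gauge px",xs.min(),xs.max(),ys.min(),ys.max(),rect(list(zip(xs,ys)),.042,c[1:]))
w=(S<50)&(V>170);print("dial",rect(big(w),.042,c[1:]))
r=((H<8)|(H>172))&(S>150)&(V>60);p=big(r);print("red",rect(p,.046,c[1:]),[plane(q,.046,*c[1:])[:2].round(4) for q in p[::max(1,len(p)//8)]])
E
python3 g.py w1.png
```

```text
[ 0.5249 -0.1434  0.1768] [[0.945, -0.0, -0.328], [0.328, -0.001, 0.945], [-0.001, -1.0, -0.001]] [ 0.91  0.48 -0.88  1.86  0.43  1.01  0.18] 0.051982940798496975 [-0.52831734 -0.384942   -0.08851061]
gauge px 231 418 115 318 ((522.2962646484375, -140.34848022460938), (152.64117431640625, 105.0694580078125), 79.37759399414062)
dial ((524.2164306640625, -143.14056396484375), (92.78453826904297, 96.158203125), 56.93961715698242)
red ((522.1922607421875, -140.65963745117188), (4.3076910972595215, 18.541963577270508), 19.0345516204834) [array([ 0.5171, -0.1326]), array([ 0.5188, -0.1375]), array([ 0.5206, -0.1425]), array([ 0.5223, -0.1476]), array([ 0.5256, -0.1493]), array([ 0.5258, -0.1445]), array([ 0.524 , -0.1395]), array([ 0.5223, -0.1345]), array([ 0.5187, -0.1321])]
```

View pics/w1.png

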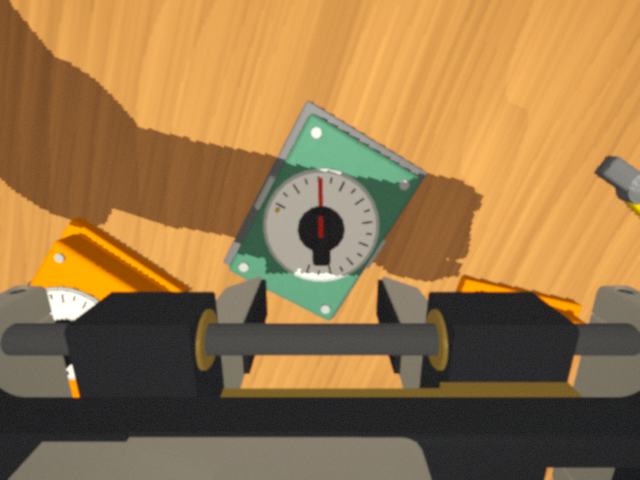

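The wrist view shows the knob bar vertical at column 320, so it is square between the jaws. The pointer points up and the brass pin is at (277,209). Next I descend and grip.

Call:
send_rows --steps '[[[0,0.1,-4],[0,0,0],4.5],[[0,0,-4],[0,0,0],4.5],[[0,0,-2.5],[0,0,0],4.5],[[0,0,-1.2],[0,0,0],4.5],[[0,0,0],[0,0,0],4.5]]'

```text
time: 2.42
tool_pos: [0.5248, -0.1421, 0.0597]
tool_rot: [-1.555, -0.262, 0.263]
contact_force: [0.3, -0.3, -0.6]
gripper_width: 0.0449
```

Call:
send_rows --squeeze 15 --steps '[[[0,0,0],[0,0,0],0.5],[[0,0,0],[0,0,0],0.5],[[0,0,0],[0,0,0],0.5],[[0,0,0],[0,0,0],0.5],[[0,0,0],[0,0,0],0.5]]'

```text
time: 3.05
tool_pos: [0.5242, -0.1415, 0.06]
tool_rot: [-1.556, -0.262, 0.265]
contact_force: [-3.3, -0.7, 4.7]
gripper_width: 0.0139
```

```bash
python3 - <<'E'
from m import *
s=get_state()
for k in("tool_pos","tool_rot","contact_force","torque","gripper_width","joint_pos"):print(k,np.round(s[k],4))
E
```

```text
tool_pos [ 0.5242 -0.1415  0.06  ]
tool_rot [-1.5556 -0.2617  0.2652]
contact_force [-3.2873 -0.7487  4.7291]
torque [-0.1401  0.7303  0.097 ]
gripper_width 0.0139
joint_pos [ 0.8007  0.638  -0.7556  1.9308  0.5992  0.8134  0.0491]
```

Call:
send_rows --steps '[[[0,0,0],[0,0,0.16],0.5],[[0,0,0],[0,0,0.16],0.5],[[0,0,0],[0,0,0.16],0.5],[[0,0,0],[0,0,0.16],0.5],[[0,0,0],[0,0,0.16],0.5]]'

```text
time: 3.68
tool_pos: [0.5241, -0.1416, 0.0601]
tool_rot: [-1.383, -0.885, 0.889]
contact_force: [-4.4, -0.0, 5.2]
gripper_width: 0.0138
```

Call:
send_rows --steps '[[[0,0,0],[0,0,0.1],0.5],[[0,0,0],[0,0,0.06],0.5],[[0,0,0],[0,0,0.03],0.5],[[0,0,0],[0,0,0],0.5]]'

```text
time: 4.18
tool_pos: [0.5241, -0.1417, 0.06]
tool_rot: [-1.315, -1.024, 1.029]
contact_force: [-3.9, -1.4, 7.1]
gripper_width: 0.0139
```

```bash
cat > s.py <<'E'
from m import *
s=get_state();R=Ro.from_rotvec(s["tool_rot"]).as_matrix()
for k in("time","tool_pos","contact_force","torque","gripper_width","joint_pos"):print(k,np.round(s[k],4))
print("yaw",np.degrees(np.arctan2(R[1,0],R[0,0])),"down",R[:,1].round(3))
E
python3 s.py
```

```text
time 4.175
tool_pos [ 0.5241 -0.1417  0.06  ]
contact_force [-3.9418 -1.4033  7.1222]
torque [-0.1266  0.8644  0.0285]
gripper_width 0.0139
joint_pos [ 0.9438  0.7406 -0.9694  1.9267  0.7836  0.9113  0.8982]
yaw 75.96488454806364 down [-0.002 -0.001 -1.   ]
```

Call:
send_rows --steps '[[[0,0,0],[0,0,0.03],0.5],[[0,0,0],[0,0,0],0.5]]'

```text
time: 4.42
tool_pos: [0.5241, -0.1417, 0.06]
tool_rot: [-1.303, -1.047, 1.052]
contact_force: [-3.5, -0.8, 6.9]
gripper_width: 0.0136
```

```bash
python3 s.py|grep -E "torq|yaw"
```

```text
torque [-0.1002  0.8436  0.0226]
yaw 77.68532982549578 down [-0.002 -0.002 -1.   ]
```

Call:
send_rows --steps '[[[0,0,0],[0,0,0.03],0.5],[[0,0,0],[0,0,0],0.5]]'

```text
time: 4.68
tool_pos: [0.5241, -0.1417, 0.0601]
tool_rot: [-1.291, -1.069, 1.074]
contact_force: [-4.7, -1.9, 6.5]
gripper_width: 0.0142
```

```bash
python3 s.py|grep -E "torq|yaw"
```

```text
torque [-0.1237  0.7266  0.0347]
yaw 79.40240698211416 down [-0.002 -0.002 -1.   ]
```

Call:
send_rows --steps '[[[0,0,0],[0,0,0.03],0.5],[[0,0,0],[0,0,0],0.5]]'

```text
time: 4.92
tool_pos: [0.5241, -0.1417, 0.06]
tool_rot: [-1.278, -1.091, 1.096]
contact_force: [-4.2, -1.1, 7.0]
gripper_width: 0.0141
```

```bash
python3 s.py
```

```text
time 4.925
tool_pos [ 0.5241 -0.1417  0.06  ]
contact_force [-4.2076 -1.0648  6.9701]
torque [-0.0957  0.8368 -0.3748]
gripper_width 0.0141
joint_pos [ 0.9548  0.7511 -0.9871  1.9262  0.799   0.9213  0.9759]
yaw 81.05732643319644 down [-0.002 -0.001 -1.   ]
```

Torque jumped to −0.37 N m at 81° yaw, so the knob has hit the stop. I'll release, rise and check the pointer.

Call:
send_rows --steps '[[[0,0,0],[0,0,0],5],[[0,0,0],[0,0,0],5],[[0,0,2],[0,0,0],5],[[0,0,5],[0,0,0],5],[[0,0,5],[0,0,0],5]]'

```text
time: 5.55
tool_pos: [0.5253, -0.1404, 0.1821]
tool_rot: [-1.278, -1.096, 1.095]
contact_force: [1.1, -1.3, -1.0]
gripper_width: 0.0496
```

Call:
send_rows --steps '[[[0,0,0],[0,0,0],5],[[0,0,0],[0,0,0],5]]'

```text
time: 5.8
tool_pos: [0.5252, -0.1412, 0.1803]
tool_rot: [-1.28, -1.094, 1.095]
contact_force: [-0.0, 0.3, -0.6]
gripper_width: 0.0498
```

```bash
python3 g.py w2.png; python3 -c "
import cv2;i=cv2.imread('pics/w2.png');cv2.imwrite('pics/w2c.png',cv2.resize(i[90:340,200:450],None,fx=2.4,fy=2.4))"
```

```text
[ 0.5246 -0.1412  0.1795] [[0.154, -0.001, -0.988], [0.988, -0.0, 0.154], [-0.0, -1.0, 0.001]] [ 1.07  0.61 -1.15  1.85  0.62  1.1   1.1 ] 0.04995736871612157 [ 0.09578336 -0.10659562 -0.51699915]
gauge px 17 412 160 311 ((515.5166015625, -233.6559295654297), (346.2040100097656, 121.32722473144531), 86.70109558105469)
dial ((353.7886047363281, -315.1588134765625), (52.83897399902344, 96.43587493896484), 14.487890243530273)
red ((521.5809936523438, -141.3126983642578), (5.028877258300781, 19.835447311401367), 76.59102630615234) [array([ 0.5118, -0.1406]), array([ 0.5169, -0.1422]), array([ 0.522 , -0.1439]), array([ 0.5274, -0.1439]), array([ 0.5313, -0.1428]), array([ 0.5271, -0.1403]), array([ 0.5218, -0.1395]), array([ 0.5166, -0.1378]), array([ 0.512 , -0.1389])]
```

View pics/w2c.png

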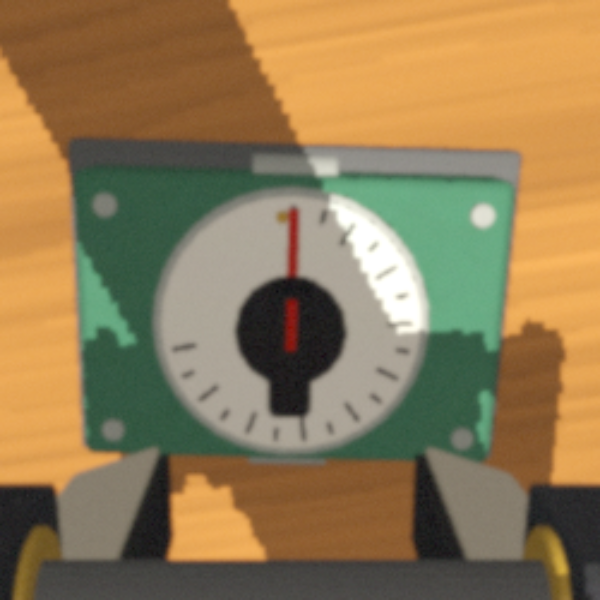

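The pointer at crop (294,208) lies right beside the brass pin at (284,217), with the pin on its anticlockwise side, so the knob is at zero. Now I'll get the gauge pose from this same view.

```bash
cat > q.py <<'E'
from m import *
def gauge(c):
    h=cv2.cvtColor(c[0],cv2.COLOR_RGB2HSV);H,S,V=[h[...,i].astype(int) for i in range(3)]
    g=((H>60)&(H<95)&(S>70)).astype(np.uint8); g[:140]=0; g[292:]=0; g[:,:222]=0; g[:,430:]=0
    p=cv2.morphologyEx(g,cv2.MORPH_OPEN,np.ones((3,3)))
    ys,xs=np.nonzero(p); return rect(list(zip(xs,ys)),.042,c[1:]),V,S
E
python3 - <<'E'
from q import *
c=cam("wrist");r,V,S=gauge(c);print(r)
w=((S<60)&(V>120)).astype(np.uint8);w[:150]=0;w[290:]=0;w[:,:255]=0;w[:,385:]=0
p=big(w);print("dial",rect(p,.0425,c[1:]),cv2.fitEllipse(np.array([plane(q,.0425,*c[1:])[:2]*1000 for q in p],np.float32)))
t=cam("top");ims=t[0]
h=cv2.cvtColor(ims,cv2.COLOR_RGB2HSV);b=(h[...,0]>100)&(h[...,0]<130)&(h[...,1]>120)&(h[...,2]>150);b[:235]=0;b[310:]=0;b[:,:205]=0;b[:,300:]=0
print("cover top",rect(big(b),.08,t[1:]))
E
```

```text
((520.8823852539062, -141.10873413085938), (152.85250854492188, 106.06423950195312), 79.46488952636719)
dial ((522.2884521484375, -141.5897979736328), (98.31448364257812, 100.1775894165039), 61.51040267944336) ((522.7744140625, -141.25196838378906), (97.52794647216797, 99.74618530273438), 27.23316192626953)
cover top ((481.81964111328125, 148.61143493652344), (167.10891723632812, 119.08460998535156), 86.89522552490234)
```

Call:
send_rows --steps '[[[-0.48,3.22,1.0],[0,0,-0.163],5],[[-0.48,3.22,1.0],[0,0,-0.163],5],[[-0.48,3.22,1.0],[0,0,-0.163],5],[[-0.48,3.22,1.0],[0,0,-0.163],5],[[-0.48,3.22,1.0],[0,0,-0.163],5]]'

```text
time: 6.58
tool_pos: [0.5004, 0.0211, 0.2292]
tool_rot: [-1.519, -0.466, 0.468]
contact_force: [-0.2, -0.8, 0.3]
gripper_width: 0.0497
```

Call:
send_rows --steps '[[[-0.48,3.22,1.0],[0,0,-0.163],5],[[-0.48,3.22,1.0],[0,0,-0.163],5],[[-0.48,3.22,0.5],[0,0,-0.163],5],[[-0.48,3.22,0.5],[0,0,-0.163],5],[[0,0,0],[0,0,0],5]]'

```text
time: 7.2
tool_pos: [0.4809, 0.1521, 0.2597]
tool_rot: [-1.569, 0.036, -0.036]
contact_force: [0.0, -0.3, 0.3]
gripper_width: 0.05
```

```bash
cat > cv.py <<'E'
from m import *
import sys
c=cam("wrist");im=c[0];save(im,sys.argv[1]);h=cv2.cvtColor(im,cv2.COLOR_RGB2HSV);H,S,V=[h[...,i].astype(int) for i in range(3)]
b=(H>100)&(H<130)&(S>100)&(V>60);p=big(b);print(p.min(0),p.max(0));print("cover",rect(p,.08,c[1:]))
f=cv2.fillPoly(np.zeros(H.shape,np.uint8),[p],1);f=cv2.erode(f,np.ones((7,7)))>0
k=big(f&(V<60));print("rib",k.min(0),k.max(0),rect(k,.11,c[1:]))
E
python3 cv.py w3.png; python3 s.py
```

```text
[259 131] [386 295]
cover ((479.407958984375, 149.6241912841797), (167.6078643798828, 119.03939056396484), 86.4391860961914)
rib [314 189] [330 258] ((479.85882568359375, 151.314453125), (64.70502471923828, 14.324175834655762), 86.98271942138672)
time 7.25
tool_pos [0.4812 0.15   0.2592]
contact_force [-0.0786 -1.2989  0.087 ]
torque [-0.0986 -0.113   0.0203]
gripper_width 0.0505
joint_pos [ 0.4662  0.2999 -0.9701  1.8606  0.2732  1.1239 -0.6496]
yaw -2.658541061639517 down [-0.001 -0.    -1.   ]
```

View pics/w3.png

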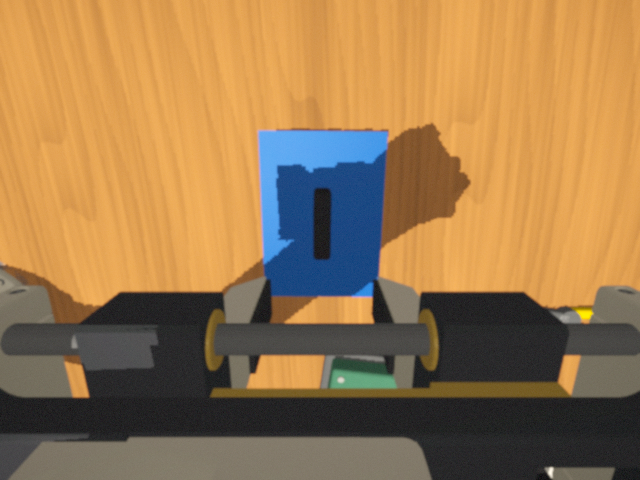

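The wrist view shows the cover spanning pixels (259,131) to (386,295), with its rib at (322,223) centred between the jaws. I descend and grip.

Call:
send_rows --steps '[[[0,-0.1,-5],[0,0,-0.01],5],[[0,0,-5],[0,0,0],5],[[0,0,-4],[0,0,0],5],[[0,0,-2.4],[0,0,0],5],[[0,0,-1.0],[0,0,0],5]]'

```text
time: 7.88
tool_pos: [0.4807, 0.1461, 0.0835]
tool_rot: [-1.571, 0.051, -0.045]
contact_force: [-0.5, 0.7, 0.8]
gripper_width: 0.0495
```

Call:
send_rows --squeeze 35 --steps '[[[0,0,0],[0,0,0],5],[[0,0,0],[0,0,0],0.8],[[0,0,0],[0,0,0],0.8],[[0,0,0],[0,0,0],0.8],[[0,0,0],[0,0,0],0.8]]'

```text
time: 8.5
tool_pos: [0.4817, 0.1478, 0.086]
tool_rot: [-1.571, 0.048, -0.048]
contact_force: [1.4, 1.0, -2.2]
gripper_width: 0.0158
```

```bash
python3 s.py
```

```text
time 8.5
tool_pos [0.4817 0.1478 0.086 ]
contact_force [ 1.4347  0.9644 -2.1888]
torque [ 0.0224 -0.0889 -0.1267]
gripper_width 0.0158
joint_pos [ 0.2955  0.5414 -0.7999  2.0145  0.5378  0.8067 -0.8798]
yaw -3.49111845624363 down [-0. -0. -1.]
```

Call:
send_rows --steps '[[[0,0,1],[0,0,0],0.8],[[0,0,3],[0,0,0],0.8],[[0,0,4],[0,0,0],0.8],[[0,0,4],[0,0,0],0.8],[[0,0,1.5],[0,0,0],0.8]]'

```text
time: 9.12
tool_pos: [0.4831, 0.1484, 0.2231]
tool_rot: [-1.57, 0.045, -0.051]
contact_force: [0.1, 0.1, -4.1]
gripper_width: 0.0155
```

Call:
send_rows --steps '[[[0.2,-1.5,0],[0,0,-0.005],0.8],[[0.5,-3.5,0],[0,0,-0.015],0.8],[[0.6,-4,0],[0,0,-0.02],0.8],[[0.6,-4,0],[0,0,-0.02],0.8],[[0.6,-4,0],[0,0,-0.02],0.8]]'

```text
time: 9.75
tool_pos: [0.5055, -0.0251, 0.2186]
tool_rot: [-1.568, 0.115, -0.109]
contact_force: [0.4, -0.7, -3.1]
gripper_width: 0.0159
```

Call:
send_rows --steps '[[[0.6,-4,0],[0,0,-0.02],0.8],[[0.5,-4,0],[0,0,-0.014],0.8],[[0.4,-2.5,0],[0,0,-0.01],0.8],[[0.2,-1.5,0],[0,0,0],0.8],[[0,0,0],[0,0,0],0.8]]'

```text
time: 10.38
tool_pos: [0.5237, -0.1425, 0.2201]
tool_rot: [-1.565, 0.147, -0.145]
contact_force: [-0.4, 0.9, -3.1]
gripper_width: 0.0157
```

Call:
send_rows --steps '[[[0,0,0],[0,0,0],0.8],[[0,0,0],[0,0,0],0.8]]'

```text
time: 10.62
tool_pos: [0.5241, -0.1405, 0.2209]
tool_rot: [-1.566, 0.143, -0.143]
contact_force: [0.2, 0.2, -3.8]
gripper_width: 0.016
```

```bash
python3 s.py; cat > tw.py <<'E'
from m import *
import sys
s=get_state();zt=s["tool_pos"][2]-.085+.08
print("top z",zt)
for n in("wrist","top"):
    c=cam(n);save(c[0],n+sys.argv[1]);h=cv2.cvtColor(c[0],cv2.COLOR_RGB2HSV);H,S,V=[h[...,i].astype(int) for i in range(3)]
    b=(H>100)&(H<130)&(S>100)&(V>50)
    if n=="top": b[:,:300]=0;b[:,450:]=0
    p=big(b);print(n,p.min(0),p.max(0),rect(p,zt,c[1:]))
E
python3 tw.py a.png
```

```text
time 10.625
tool_pos [ 0.5241 -0.1405  0.2209]
contact_force [ 0.2304  0.2478 -3.771 ]
torque [ 0.0214 -0.0995  0.0143]
gripper_width 0.016
joint_pos [ 0.872   0.3923 -0.8206  1.8192  0.3242  1.0701 -0.2513]
yaw -10.449146082065207 down [ 0.  0. -1.]
top z 0.2159275015938289
wrist [187 116] [455 292] ((530.1798706054688, -98.5079345703125), (85.00424194335938, 119.50540924072266), 79.53330993652344)
top [330 219] [362 278] ((529.6796875, -84.32088470458984), (58.79710388183594, 129.33311462402344), 80.00358581542969)
```

Call:
send_rows --steps '[[[0,-0.15,-1],[0,0,0],0.8],[[0,0,-2.5],[0,0,0],0.8],[[0,0,-2.5],[0,0,0],0.8],[[0,0,-1.5],[0,0,0],0.8],[[0,0,0],[0,0,0],0.8]]'

```text
time: 11.35
tool_pos: [0.5231, -0.1434, 0.1445]
tool_rot: [-1.565, 0.147, -0.143]
contact_force: [0.7, 0.1, -3.2]
gripper_width: 0.0155
```

Call:
send_rows --steps '[[[0,0,0],[0,0,0],0.8],[[0,0,0],[0,0,0],0.8],[[0,0,0],[0,0,0],0.8]]'

```text
time: 11.72
tool_pos: [0.5245, -0.1438, 0.1464]
tool_rot: [-1.566, 0.144, -0.146]
contact_force: [0.4, 0.4, -3.0]
gripper_width: 0.0159
```

```bash
python3 s.py; python3 tw.py b.png; python3 -c "
from h import *
save(cam('side')[0],'side1.png')
i=cv2.imread('pics/side1.png');cv2.imwrite('pics/s1c.png',cv2.resize(i[120:300,260:500],None,fx=3.3,fy=3.3))"
```

```text
time 11.725
tool_pos [ 0.5245 -0.1438  0.1464]
contact_force [ 0.3603  0.3958 -3.0463]
torque [-0.0205 -0.0503 -0.0244]
gripper_width 0.0159
joint_pos [ 0.8233  0.487  -0.7652  1.8843  0.4155  0.9341 -0.3216]
yaw -10.604022125284938 down [ 0.001 -0.001 -1.   ]
top z 0.14142723006551255
wrist [187 116] [455 292] ((530.8411865234375, -101.88124084472656), (85.01097106933594, 119.0958023071289), 79.35052490234375)
top [330 225] [360 281] ((530.4501342773438, -87.23477172851562), (60.70494079589844, 128.33453369140625), 79.21865844726562)
```

View pics/s1c.png

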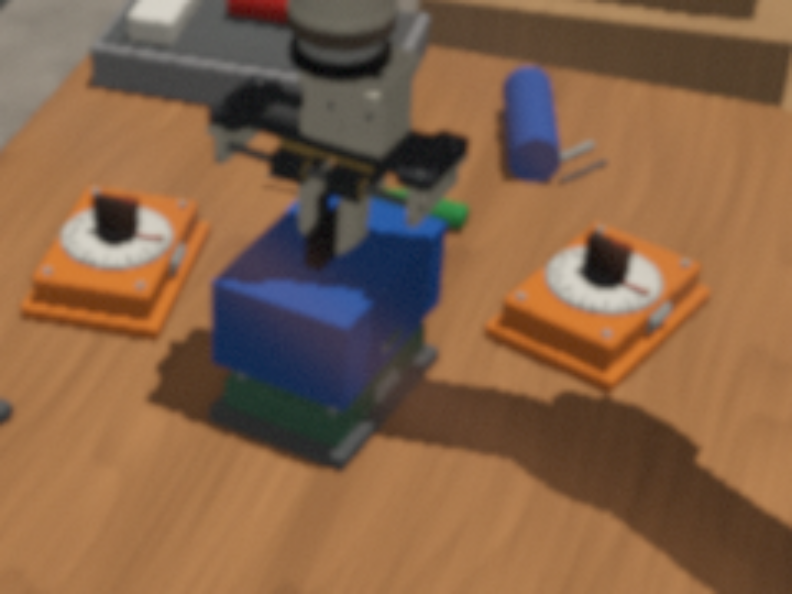

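The side view shows the cover level above the green housing. At crop (330,300) its lower edge is just above the deck, and the long sides line up. I nudge it slightly and lower it slowly while watching the force.

Call:
send_rows --steps '[[[0,0.1,-0.6],[0,0,0],0.8],[[0,0,-0.6],[0,0,0],0.8],[[0,0,-0.4],[0,0,0],0.8],[[0,0,-0.3],[0,0,0],0.8],[[0,0,0],[0,0,0],0.8]]'

```text
time: 12.5
tool_pos: [0.5239, -0.1426, 0.1264]
tool_rot: [-1.566, 0.146, -0.145]
contact_force: [0.5, -0.6, -2.9]
gripper_width: 0.0156
```

Call:
send_rows --steps '[[[0,0,-0.2],[0,0,0],0.8],[[0,0,-0.2],[0,0,0],0.8],[[0,0,0],[0,0,0],0.8]]'

```text
time: 12.88
tool_pos: [0.5239, -0.1427, 0.1226]
tool_rot: [-1.566, 0.145, -0.145]
contact_force: [0.3, 1.2, -2.9]
gripper_width: 0.0157
```

```bash
python3 s.py
```

```text
time 12.875
tool_pos [ 0.5239 -0.1427  0.1226]
contact_force [ 0.3069  1.1611 -2.9342]
torque [-0.0479 -0.0915 -0.0052]
gripper_width 0.0157
joint_pos [ 0.803   0.5192 -0.744   1.9017  0.446   0.8928 -0.3476]
yaw -10.59950003303641 down [-0.  0. -1.]
```

The cover slid over the housing with no extra force. Now I press gently.

Call:
send_rows --steps '[[[0,0,-0.2],[0,0,0],0.8],[[0,0,-0.2],[0,0,0],0.8],[[0,0,0],[0,0,0],0.8]]'

```text
time: 13.25
tool_pos: [0.5253, -0.1428, 0.1201]
tool_rot: [-1.567, 0.144, -0.147]
contact_force: [-0.5, 0.2, 6.4]
gripper_width: 0.016
```

Call:
send_rows --steps '[[[0,0,-0.2],[0,0,0],0.8],[[0,0,-0.2],[0,0,0],0.8],[[0,0,0],[0,0,0],0.8]]'

```text
time: 13.62
tool_pos: [0.525, -0.1427, 0.1159]
tool_rot: [-1.567, 0.144, -0.147]
contact_force: [-1.6, -0.4, 4.8]
gripper_width: 0.0159
```

```bash
python3 s.py
```

```text
time 13.625
tool_pos [ 0.525  -0.1427  0.1159]
contact_force [-1.5522 -0.413   4.8441]
torque [0.0153 0.3362 0.0222]
gripper_width 0.0159
joint_pos [ 0.7962  0.5288 -0.7371  1.9052  0.4566  0.8796 -0.3562]
yaw -10.58974802383463 down [ 0.002 -0.001 -1.   ]
```

Call:
send_rows --steps '[[[0,0,-0.2],[0,0,0],0.8],[[0,0,-0.2],[0,0,0],0.8],[[0,0,-0.2],[0,0,0],0.8],[[0,0,0],[0,0,0],0.8]]'

```text
time: 14.12
tool_pos: [0.5241, -0.1426, 0.1085]
tool_rot: [-1.566, 0.145, -0.145]
contact_force: [0.4, -0.6, -0.0]
gripper_width: 0.0156
```

Call:
send_rows --steps '[[[0,0,-0.2],[0,0,0],0.8],[[0,0,-0.2],[0,0,0],0.8],[[0,0,-0.2],[0,0,0],0.8],[[0,0,0],[0,0,0],0.8]]'

```text
time: 14.62
tool_pos: [0.5234, -0.1426, 0.1017]
tool_rot: [-1.565, 0.146, -0.144]
contact_force: [2.0, -0.8, -11.5]
gripper_width: 0.0156
```

```bash
python3 s.py
```

```text
time 14.625
tool_pos [ 0.5234 -0.1426  0.1017]
contact_force [  1.9648  -0.7939 -11.5221]
torque [-0.1741 -0.7073 -0.0081]
gripper_width 0.0156
joint_pos [ 0.7859  0.5485 -0.7234  1.9146  0.4734  0.8568 -0.369 ]
yaw -10.598498839939902 down [-0.001  0.001 -1.   ]
```

Call:
send_rows --steps '[[[0,0,-0.1],[0,0,0],0.8],[[0,0,-0.1],[0,0,0],0.8],[[0,0,0],[0,0,0],0.8]]'

```text
time: 15.0
tool_pos: [0.524, -0.1427, 0.1009]
tool_rot: [-1.566, 0.145, -0.145]
contact_force: [1.6, 0.6, -5.2]
gripper_width: 0.0158
```

Call:
send_rows --steps '[[[0,0,-0.1],[0,0,0],0.8],[[0,0,0],[0,0,0],0.8]]'

```text
time: 15.25
tool_pos: [0.524, -0.1426, 0.0999]
tool_rot: [-1.566, 0.145, -0.145]
contact_force: [0.2, -0.4, -3.1]
gripper_width: 0.0159
```

```bash
python3 s.py
```

```text
time 15.25
tool_pos [ 0.524  -0.1426  0.0999]
contact_force [ 0.1563 -0.3773 -3.0825]
torque [ 0.0273 -0.0498  0.0223]
gripper_width 0.0159
joint_pos [ 0.7834  0.5511 -0.7213  1.9153  0.4771  0.8529 -0.3722]
yaw -10.591770724163617 down [-0. -0. -1.]
```

Call:
send_rows --steps '[[[0,0,-0.1],[0,0,0],0.8],[[0,0,0],[0,0,0],0.8]]'

```text
time: 15.5
tool_pos: [0.524, -0.1426, 0.0997]
tool_rot: [-1.567, 0.145, -0.145]
contact_force: [-3.2, 0.2, 6.6]
gripper_width: 0.0157
```

Call:
send_rows --steps '[[[0,0,-0.1],[0,0,0],0.8],[[0,0,0],[0,0,0],0.8]]'

```text
time: 15.75
tool_pos: [0.5238, -0.1426, 0.0995]
tool_rot: [-1.568, 0.146, -0.145]
contact_force: [-7.1, 1.2, 14.7]
gripper_width: 0.0159
```

```bash
python3 s.py
```

```text
time 15.75
tool_pos [ 0.5238 -0.1426  0.0995]
contact_force [-7.0542  1.1738 14.7499]
torque [0.227  1.3786 0.0261]
gripper_width 0.0159
joint_pos [ 0.7818  0.5513 -0.7205  1.9158  0.479   0.853  -0.3743]
yaw -10.582576030931836 down [-0.001 -0.002 -1.   ]
```

The cover has bottomed out at z = 0.0995. The pick height of 0.086 plus the 14 mm foot gives 0.100, so it is home. I'll unload, release and retreat.

Call:
send_rows --steps '[[[0,0,0.2],[0,0,0],0.8],[[0,0,0],[0,0,0],4],[[0,0,0],[0,0,0],4],[[0,0,0],[0,0,0],4],[[0,0,2],[0,0,0],4]]'

```text
time: 16.38
tool_pos: [0.5228, -0.1424, 0.1191]
tool_rot: [-1.565, 0.148, -0.143]
contact_force: [-0.1, -0.3, -0.8]
gripper_width: 0.04
```

Call:
send_rows --steps '[[[0,0,4],[0,0,0],4],[[0,0,5],[0,0,0],4],[[0,0,3],[0,0,0],4],[[0,0,2],[0,0,0],4],[[0,0,0],[0,0,0],4]]'

```text
time: 17.0
tool_pos: [0.5254, -0.1426, 0.2624]
tool_rot: [-1.567, 0.142, -0.149]
contact_force: [-0.3, 0.2, -0.9]
gripper_width: 0.0403
```

Call:
send_rows --steps '[[[-5,2,1],[0,0,0],4],[[-5,2,1],[0,0,0],4],[[0,0,0],[0,0,0],4],[[0,0,0],[0,0,0],4]]'

```text
time: 17.5
tool_pos: [0.4241, -0.1033, 0.2798]
tool_rot: [-1.567, 0.145, -0.146]
contact_force: [0.2, 0.4, 0.1]
gripper_width: 0.04
```

```bash
python3 s.py; python3 - <<'E'
from m import *
ims=[]
for n in("side","top","wrist"):
    c=cam(n);save(c[0],n+"_f.png")
    h=cv2.cvtColor(c[0],cv2.COLOR_RGB2HSV);b=(h[...,0]>100)&(h[...,0]<130)&(h[...,1]>100)&(h[...,2]>50)
    if n=="wrist":
        p=big(b);print(p.min(0),p.max(0),rect(p,.094,c[1:]))
    if n=="side": ims.append(cv2.resize(c[0][170:310,280:440],(400,350)))
    if n=="top": ims.append(cv2.resize(c[0][170:310,290:450],(400,350)))
save(np.hstack(ims),"fin.png")
E
```

```text
time 17.5
tool_pos [ 0.4241 -0.1033  0.2798]
contact_force [0.1782 0.3774 0.1407]
torque [-0.048  -0.0986  0.0157]
gripper_width 0.04
joint_pos [ 1.0667  0.0763 -0.9199  1.9795  0.0689  1.1159 -0.0677]
yaw -10.636093573108404 down [ 0.001 -0.001 -1.   ]
[357 147] [492 295] ((519.9470825195312, -132.1629638671875), (154.61053466796875, 127.6285629272461), 79.52876281738281)
```

View pics/fin.png

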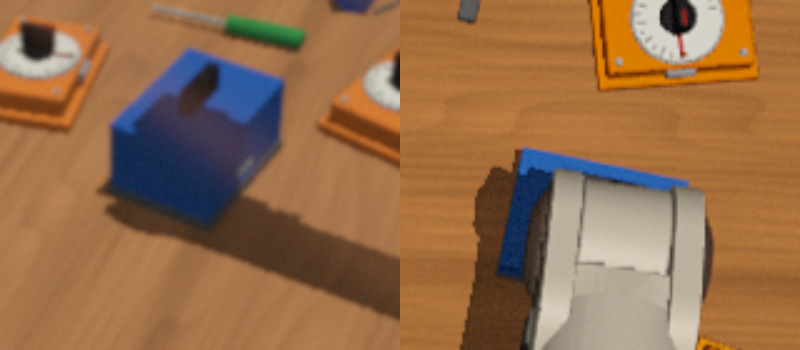

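View pics/wrist_f.png

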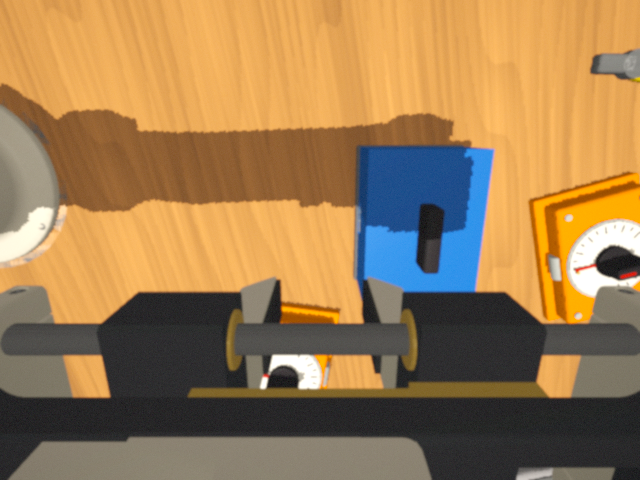

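The side view shows the cover sitting level on the dark foot, with the catch visible in its window at (245,167). The wrist view shows the long side flush, with the catch at (359,220). As a last check I'll compare the side-view corners with the home pose, then hand in.

```bash
python3 - <<'E'
from m import *
c=cam("side");h=cv2.cvtColor(c[0],cv2.COLOR_RGB2HSV);b=(h[...,0]>100)&(h[...,0]<130)&(h[...,1]>100)&(h[...,2]>30)
b[:185]=0;b[265:]=0;b[:,:315]=0;b[:,400:]=0
p=big(b).astype(float);a=np.radians(-10.6);Rz=np.array([[np.cos(a),-np.sin(a)],[np.sin(a),np.cos(a)]])
for x in(-60,60):
  for y in(-84,84):
    X=np.r_[np.array([.524,-.1417])+Rz@[x/1e3,y/1e3],.094]
    for z in (.014,.094):
        X[2]=z;q=proj(X,*c[1:]);d=p-q;i=np.argmin((d**2).sum(1));print(x,y,z,q.round(1),"nearest outline",d[i].round(1))
print(get_state()["time"])
E
```

```text
-60 -84 0.014 [391.6 224.7] nearest outline [-1.6 -0.7]
-60 -84 0.094 [393.6 201.2] nearest outline [-1.6  0.8]
-60 84 0.014 [362.6 258.2] nearest outline [ 0.4 -0.2]
-60 84 0.094 [363.7 234.1] nearest outline [-0.7  0.9]
60 -84 0.014 [354.2 211.4] nearest outline [-3.2 -4.4]
60 -84 0.094 [355.  188.3] nearest outline [0.  1.7]
60 84 0.014 [323.4 242.9] nearest outline [1.6 0.1]
60 84 0.094 [323.2 219.1] nearest outline [ 1.8 -0.1]
17.7
```

```bash
python3 -c "
from workcell import *
print(sign_off())"
```

```text
the job is handed in; nothing more can be done
None
```

The gauge is put away: the red pointer is back at its zero stop and the blue cover is pressed home on the green gauge's foot. I handed the job in at about 17.7 s of the 66 s allowed.

- **Knob:** I turned it about 62° anticlockwise until the measured torque jumped to −0.37 N m. After I let go, the wrist picture showed the pointer lying right beside the brass pin.
- **Cover:** I lifted it by the rib and lowered it over the gauge. It went past the catches at about 9 N, then they pulled it down with about 8 N. It stopped firmly at a tool height of 99.5 mm, against an expected 100 mm, under a final push of about 15 N.
- **Last checks:** With the arm clear, the side picture showed the cover level on the foot, with the catch showing in the window on one long side. I could not see the other catch directly.
    - **Corners:** The visible corners matched the home position to within about 2 pixels; one pixel is about 3 mm, so this is a coarse check. A hidden bottom corner was off by 5 pixels, which I ignored because it is out of sight.
    - **Cameras:** The wrist camera read about 2 mm low in x, so I placed the cover using the position felt when gripping the knob.
- **Other things on the bench:** I did not touch anything else, and what is visible in the last pictures looks undisturbed. I did not measure those things again.

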